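# Shelve the packed carton behind the older one

## Task

Bring the older, red-banded carton forward along its lane on the blue rack until it stands against the front lip. Then find by its heft which one of the three look-alike cartons on the mat is packed, and stand that one behind the older carton in the lane, closed up against it and square with the lane. Leave the two near-empty cartons standing on the mat, keep every carton upright and disturb nothing else.

Things in the scene. Friction and masses are not known exactly. Their poses are not given: they have to be found in the camera images.
- rack: fixed low blue steel rack tier, 270 (x) x 330 (y) mm, left or right of the robot. Lengths in mm. Origin: centre of its underside; x points from front (robot side) to back. Deck top z = 40. Lips 20 high: front inner face x = -117.5, back x = +122.5. The lane runs along x in the middle between yellow guides 8 high, inner faces y = -55 and +55. Corner posts reach z = 90.
- mat: black rubber mat 300 (x) x 330 (y) x 4 mm, fixed flat on the table on the side opposite the rack, yellow lines at its two y edges. Origin: centre of its underside, its top at z = 4 mm.
- old_carton: the older carton, brown with red tape and a red band round it, 90 (x) x 55 (y) x 75 (z) mm, closed, 0.28 to 0.46 kg, standing in the lane well back from the front lip, its long x axis along the lane to within about 0.08 rad; origin centre of its underside
- carton_1: one of three look-alike closed cartons on the mat, brown, tan tape, blank white label on top, 90 (x) x 55 (y) x 75 (z) mm, x within about 0.5 rad of the mat's x; origin centre of its underside. One of the three, any of them, is packed (0.5 to 0.8 kg in all), the other two near-empty (about 0.15 kg); only weight tells
- carton_2: one of three look-alike closed cartons on the mat, brown, tan tape, blank white label on top, 90 (x) x 55 (y) x 75 (z) mm, x within about 0.5 rad of the mat's x; origin centre of its underside. One of the three, any of them, is packed (0.5 to 0.8 kg in all), the other two near-empty (about 0.15 kg); only weight tells
- carton_3: one of three look-alike closed cartons on the mat, brown, tan tape, blank white label on top, 90 (x) x 55 (y) x 75 (z) mm, x within about 0.5 rad of the mat's x; origin centre of its underside. One of the three, any of them, is packed (0.5 to 0.8 kg in all), the other two near-empty (about 0.15 kg); only weight tells
- blue_carton: bystander: blue carton 110 x 42 x 100 mm standing on the rack deck beside one side of the lane; origin centre of underside
- pink_carton: bystander: pink carton 100 x 45 x 70 mm on the rack deck on the other side of the lane; origin centre of underside
- tape_roll: bystander: tan roll of tape lying flat at a far corner of the mat, 84 mm across, 45 mm high; origin centre of underside
- marker: bystander: grey marker with a blue cap lying at the other far corner of the mat, 125 x 15 x 15 mm along its x; origin centre of underside
Mind the look-alikes: they are no part of the job. Leave any purple look-alike of the carton_1 alone.

How it is judged:
By the outcome, as a careful person would: the job done as asked, in the order asked, and still so for the second after the job is handed in, with the robot touching nothing.
It also fails if it takes over 72 s, if anything falls off the work surface, if the arm or the gripper's body presses on something with over 40 N, if the wrist force passes 120 N, or if a joint passes its speed limit or range.

## Robot

A 6-joint arm with a two-finger parallel gripper is mounted at the origin on the work surface. World frame = base frame: x ahead of the robot, y to its left, z up, the work surface at z = 0. Lengths are in mm, angles in degrees, forces in N, time in s.
With the tool pointing down it reaches from about 350 to 850 mm from the base axis. Payload 8.1 kg.
Tool frame: the origin (TCP) lies midway between the tips of the shut fingers; the grasp point (between the pads) lies 19 mm behind it (r.tcp_to_grasp is the distance from the TCP to the grasp point, in mm); z points along the fingers, y is the direction in which the jaws open and shut (so a half turn about z gives the same grasp; the last joint's range is limited). The gripper opens to 85 mm and grips with 20 to 120 N. Pads are 22 mm wide; open, the fingers measure 114 mm over their backs; the gripper's body (76 mm by 85 mm) begins 54 mm behind the grasp point. The pads swing forward as they close: fully open they stand 13 mm farther back than shut.
Start: joints at [68.789, 7.471, 85.268, -0, 87.261, -4.893], TCP at [168.557, 575.842, 231.292] pointing down, gripper open.
Joint ranges: [-169.43, 169.43], [-51.17, 129.36], [1.28, 143.12], [-76.62, 256.62], [0, 156.53], [-152.29, 152.29]. Speed limits (degrees/s): [136.94, 136.94, 159.86, 180, 180, 180].

## Interface

Orientations are given as [roll, pitch, yaw] about the fixed x, y, z axes, in that order (R = Rz(yaw) Ry(pitch) Rx(roll)).
In Python, from bench import r gives the robot as it stands.
- The arm moves only by the tool jog_arm, never from a script. Its argument "targets" is a list of rows, each a list of 7 numbers: the shift along the tool's x, y, z in m, then the turn, a rotation vector about the tool's x, y, z in rad, then the closure, from 0 (fully open) to 1 (shut). In form: [[dx, dy, dz, wx, wy, wz, claw], ...]. A call has 1 to 5 rows; each row is the pose to reach, as a shift and turn from the pose commanded when the call began, along the tool's axes at that moment; what a row does not reach only later rows make up. A row lasts 1/12 s, in which the tool goes at most 41.7 mm and 7.16 degrees, less where a joint would pass 70% of its speed; a pose out of reach is approached as far as the arm can. A call with a gripper value outside its range is refused whole. The fingers move at their own pace and stop on an object; "newtons" is the grip in N (left out, the last holds). Time passes only in rows, so rows that repeat a pose let the fingers close. It gives the time, the measured TCP pose, the force and the opening at its end, in the units of the state.
- r.sense(): the state, without advancing time (a new reading comes with each control period).
- r.snapshot(name): name is "scene" or "top"; returns a dict with "pixels" (480x640x3 uint8, red, green, blue), "fx", "fy", "cx", "cy" (pixels), "origin" and "attitude" of the camera in the world. Camera axes: x right, y down, z forward; pixel columns grow to the right and rows downward; lengths in mm; the calibration is good to about 2 mm. A picture is of the moment at which its call begins. There is no depth.
- r.hand_in(): hands the job in, once; it reports no verdict.
The state is a dict: "time": time; "joint_pos": joint angles; "qd": joint speeds; "joint_efforts": joint torques, N m; "tool_pos": TCP position; "tcp_rot": TCP orientation; "ft_force": force on the tool from outside, world axes, zero at the start; "wrist_torque": the same for the moment, N m; "finger_gap": finger opening in mm.
Only numpy, scipy, OpenCV 4.12 (cv2) and the standard library are available. Lean on these libraries where they do the work, as an engineer would, in place of code of your own. Each camera call takes 0.05 s, during which the arm holds its last target.

## Working session

There is one attempt and no reset: what is moved stays moved. The work goes in short steps, Python scripts to look and compute and a tool call to move; the robot and the scene stay as the last step left them, time stands still between calls to the robot, and variables do not carry over. Pictures are saved under pics/ and viewed, and the job is handed in when it is done.

Besides the shell and the picture viewer there is one more tool, called after ">>>" in YAML: its name, and indented under it one key for each argument. jog_arm: Moves the arm, as the interface text tells. Its arguments: {"type":"object","properties":{"targets":{"type":"array","items":{"type":"array","items":{"type":"number"}}},"newtons":{"type":"number"}},"required":["targets"]}

```bash
ls; mkdir -p pics; python3 - <<'E'
from bench import r
import cv2
s=r.sense();print(s)
for n in("scene","top"):
    d=r.snapshot(n);cv2.imwrite(f"pics/{n}0.png",d["pixels"][:,:,::-1])
    print({k:v for k,v in d.items() if k!="pixels"})
E
```

```text
pics
{'time': 0.0, 'joint_pos': array([ 6.87885646e+01,  7.51417153e+00,  8.53322723e+01, -7.27610992e-04,
        8.72605743e+01, -4.89035280e+00]), 'qd': array([-0.02230609,  0.02708078,  0.04216405,  0.14040849,  0.03550124,
       -0.00939032]), 'joint_efforts': array([-5.15233241e-04, -5.69436479e+01, -5.00519693e+01, -1.26787854e-04,
        1.55920722e-02, -3.48445454e-06]), 'tool_pos': array([168.3624661 , 575.30522448, 230.22550619]), 'tcp_rot': array([-1.79893310e+02, -8.39912914e-03,  1.63678945e+02]), 'ft_force': array([0.2580242 , 0.30940004, 0.11342846]), 'wrist_torque': array([ 0.0105041 ,  0.00676674, -0.03528308]), 'finger_gap': 85.35558976644688}
{'fx': 598.9514733087084, 'fy': 598.9514733087084, 'cx': 315.2084492427541, 'cy': 237.14528787799213, 'origin': array([1006.05536267,  861.09362997,  703.62386826]), 'attitude': array([-122.84958727,    0.93630381,  149.32757576])}
{'fx': 504.09422212546514, 'fy': 504.09422212546514, 'cx': 311.85241324501186, 'cy': 241.17729779856393, 'origin': array([ 409.45514186,   13.15001177, 1000.49502502]), 'attitude': array([-174.31345391,   -1.07831198,  -90.81189992])}
```

View pics/scene0.png

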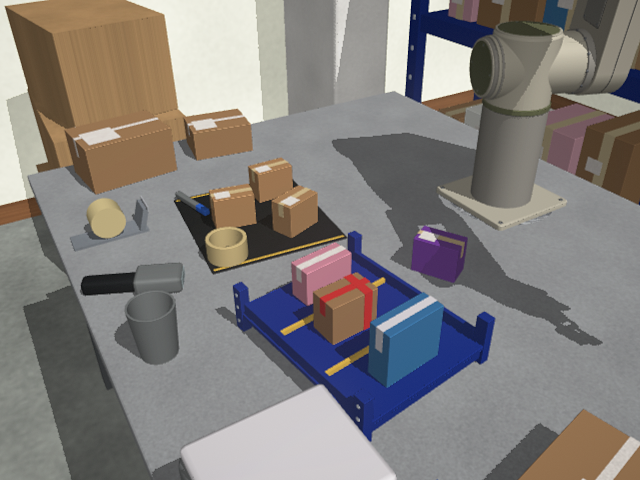

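View pics/top0.png

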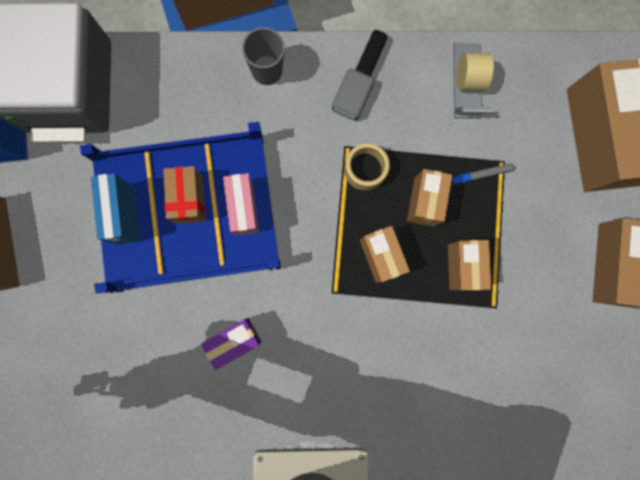

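Top view: rack at left (px 80–280, 125–290) with the red-banded carton near (183,193), blue at (108,208), pink at (240,203). On the mat are three brown cartons near (430,196), (385,254), (470,265). The purple look-alike at (230,345) is not part of the job. Now I'll measure.

```bash
cat > h.py <<'E'
import numpy as np, cv2
from scipy.spatial.transform import Rotation as Ro
from bench import r
def Rm(a): return Ro.from_euler('xyz',a,degrees=True).as_matrix()
def ray(d,uv,z):
    uv=np.atleast_2d(np.asarray(uv,float)); R=Rm(d['attitude'])
    v=np.c_[(uv[:,0]-d['cx'])/d['fx'],(uv[:,1]-d['cy'])/d['fy'],np.ones(len(uv))]@R.T
    o=np.asarray(d['origin']); return o+v*((z-o[2])/v[:,2])[:,None]
def proj(d,P):
    P=np.atleast_2d(np.asarray(P,float)); c=(P-d['origin'])@Rm(d['attitude'])
    return np.c_[c[:,0]/c[:,2]*d['fx']+d['cx'],c[:,1]/c[:,2]*d['fy']+d['cy']]
def box(x,y,yaw,z0,L,W,H):
    a=np.radians(yaw);c,s=np.cos(a),np.sin(a)
    return np.array([[x+c*i*L/2-s*j*W/2,y+s*i*L/2+c*j*W/2,z0+k*H] for k in(0,1) for i,j in((1,1),(1,-1),(-1,-1),(-1,1))])
def jogto(pos,rpy):
    "shift(m)/turn(rad) in tool axes from measured pose"
    s=r.sense();R=Rm(s['tcp_rot'])
    return (R.T@(np.array(pos)-s['tool_pos'])/1000).round(4),Ro.from_matrix(R.T@Rm(rpy)).as_rotvec().round(4)
E
python3 - <<'E'
from h import *
import pickle
d=r.snapshot("top");s=r.snapshot("scene");pickle.dump((d,s),open('s0.pkl','wb'))
im=d['pixels'][:,:,::-1]
cv2.imwrite('pics/c_rack.png',cv2.resize(im[115:305,75:290],None,fx=3.6,fy=3.15,interpolation=cv2.INTER_CUBIC) if 0 else cv2.resize(im[115:305,75:290],None,fx=3,fy=3,interpolation=cv2.INTER_CUBIC))
cv2.imwrite('pics/c_mat.png',cv2.resize(im[135:315,325:525],None,fx=3,fy=3,interpolation=cv2.INTER_CUBIC))
hsv=cv2.cvtColor(d['pixels'],cv2.COLOR_RGB2HSV)
# yellow lines
m=cv2.inRange(hsv,(18,120,100),(32,255,255))
n,l,st,c=cv2.connectedComponentsWithStats(m)
for i in range(1,n):
    if st[i,4]>60:
        p=np.argwhere(l==i)[:,::-1].astype(np.float32);q=cv2.minAreaRect(p);print(st[i],q)
E
```

```text
[205 144  19 121 416] ((214.04470825195312, 203.99429321289062), (121.05982971191406, 3.877809762954712), 82.7468032836914)
[145 152  18 121 452] ((153.3097686767578, 211.96397399902344), (121.04489135742188, 4.181131362915039), 83.36748504638672)
[333 173  15 119 605] ((340.0393981933594, 232.04689025878906), (5.197776794433594, 118.50931549072266), 4.969740867614746)
[491 173  12 134 593] ((496.7682800292969, 239.459716796875), (5.010763168334961, 133.29364013671875), 3.1507160663604736)
```

View pics/c_rack.png

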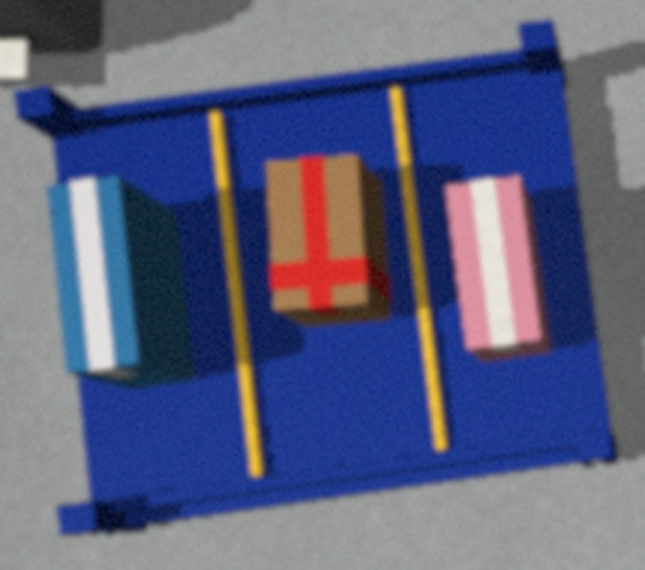

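View pics/c_mat.png

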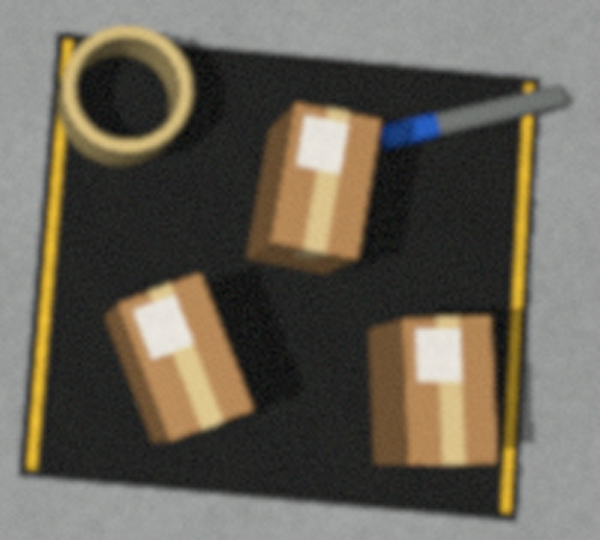

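```bash
cat > m.py <<'E'
from h import *
import pickle
d,s=pickle.load(open('s0.pkl','rb'))
def fit(name,c,off,z,L=90,W=55,H=75):
    uv=(np.array(c)+.5)/3-.5+np.array(off)
    P=ray(d,uv,z+H)[:,:2]
    (cx,cy),(w,h),a=cv2.minAreaRect(P.astype(np.float32))
    # order: far-left, far-right, near-right, near-left ; x dir = far - near
    x=(P[0]+P[1]-P[2]-P[3])/2; y=(P[0]+P[3]-P[1]-P[2])/2
    yaw=np.degrees(np.arctan2(x[1],x[0])); yaw2=np.degrees(np.arctan2(-y[0],y[1]))
    print(name,P.mean(0).round(1),'L',np.linalg.norm(x).round(1),'W',np.linalg.norm(y).round(1),'yaw',yaw.round(1),yaw2.round(1))
    return [*P.mean(0),(yaw*2+yaw2)/3,z,L,W,H]
B={}
B['old']=fit('old',[(265,160),(358,155),(368,301),(275,310)],(75,115),40)
B['blue']=fit('blue',[(50,186),(119,177),(138,363),(68,373)],(75,115),40,110,42,100)
B['pink']=fit('pink',[(445,183),(519,175),(542,341),(468,350)],(75,115),40,100,45,70)
B['A']=fit('A',[(296,103),(382,117),(360,262),(272,246)],(325,135),4)
B['B']=fit('B',[(120,300),(203,273),(254,410),(165,440)],(325,135),4)
B['C']=fit('C',[(405,318),(492,314),(497,465),(408,465)],(325,135),4)
g1=ray(d,[(214.04,203.99),(153.31,211.96)],48);print('guides',g1.round(1),g1.mean(0),np.linalg.norm(g1[0]-g1[1]))
hsv=cv2.cvtColor(d['pixels'],cv2.COLOR_RGB2HSV);m=cv2.inRange(hsv,(18,120,100),(32,255,255))
for nm,(x0,x1) in {'R':(200,230),'L':(140,170)}.items():
    mm=m*0;mm[120:290,x0:x1]=m[120:290,x0:x1]
    p=np.argwhere(mm)[:,::-1];w=ray(d,p,48)[:,:2]
    vx,vy,x0_,y0_=cv2.fitLine(w.astype(np.float32),2,0,.01,.01).ravel();t=(w-[x0_,y0_])@[vx,vy]
    print(nm,np.degrees(np.arctan2(vy,vx)),[x0_,y0_], 'x ext',np.array([x0_,y0_])+t.min()*np.array([vx,vy]),np.array([x0_,y0_])+t.max()*np.array([vx,vy]))
pickle.dump(B,open('B.pkl','wb'))
for n,dd in(('top',d),('scene',s)):
    im=cv2.resize(dd['pixels'][:,:,::-1],None,fx=2,fy=2,interpolation=cv2.INTER_CUBIC)
    for b in B.values():
        q=np.int32((proj(dd,box(*b))+.5)*2-.5)
        for k in(0,4): cv2.polylines(im,[q[k:k+4]],True,(0,255,0),1)
        for k in range(4): cv2.line(im,tuple(map(int,q[k])),tuple(map(int,q[k+4])),(0,255,0),1)
    im=im[220:640,160:1060] if n=='top' else im[280:800,330:1010]
    cv2.imwrite(f'pics/ov_{n}.png',cv2.resize(im,None,fx=.88,fy=.88))
E
python3 m.py
```

```text
old [588.5 227.6] L 89.2 W 54.8 yaw 4.4 3.8
blue [559.8 348. ] L 108.8 W 39.6 yaw 7.0 7.3
pink [569.9 123.9] L 101.4 W 44.1 yaw 7.7 6.0
A [ 584.2 -234. ] L 92.2 W 54.8 yaw -11.1 -10.5
B [ 477.2 -142.4] L 89.6 W 55.9 yaw 17.6 17.5
C [ 453.8 -304.8] L 91.4 W 54.4 yaw -1.1 0.6
guides [[577.6 179.3  48. ]
 [563.5 294.2  48. ]] [570.54105301 236.75520052  48.        ] 115.6898382114034
R 7.41933 [np.float32(576.2654), np.float32(178.98293)] x ext [462.87080713 164.21663778] [695.00580804 194.44535227]
L 7.4492335 [np.float32(562.2186), np.float32(293.9228)] x ext [449.23484158 279.15002329] [680.47823691 309.38537797]
```

```bash
sleep 0
```

```text
(no output)
```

View pics/ov_scene.png

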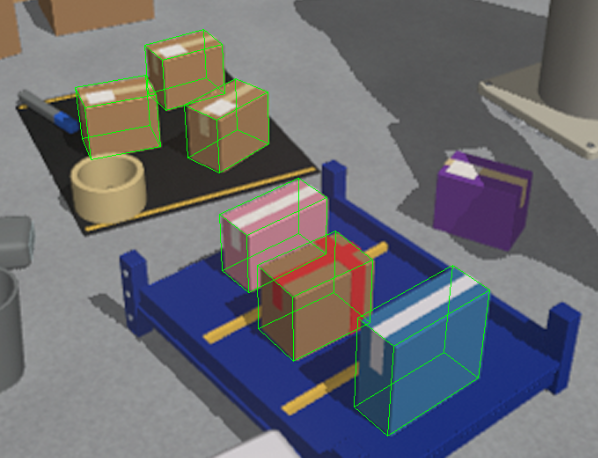

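View pics/ov_top.png

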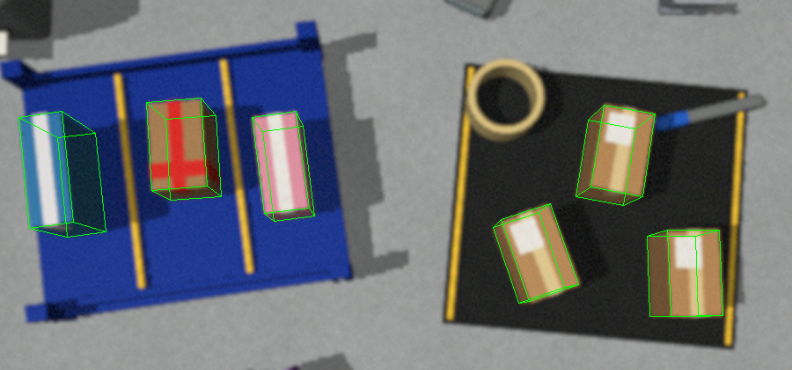

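```bash
python3 - <<'E'
from h import *
print(jogto((588.5,227.6,180),(180,0,184.2)))
E
```

```text
(array([-0.5009, -0.2158,  0.0508]), array([-1.200e-03, -3.000e-04, -3.581e-01]))
```

>>> jog_arm:
  targets:
    - [-0.501,-0.216,0.0,0,0,-0.358,0]
    - [-0.501,-0.216,0.0,0,0,-0.358,0]
    - [-0.501,-0.216,0.0,0,0,-0.358,0]
    - [-0.501,-0.216,0.0,0,0,-0.358,0]
    - [-0.501,-0.216,0.0,0,0,-0.358,0]

```text
time: 0.62
tool_pos: [324.6, 446.2, 231.1]
tcp_rot: [-180.0, -0.0, -175.7]
ft_force: [-0.5, 0.8, 0.3]
finger_gap: 85.4
```

```bash
python3 - <<'E'
from h import *
print(r.sense()['tool_pos'],r.sense()['tcp_rot'],jogto((588.5,227.6,180),(180,0,184.2)))
E
```

```text
[324.56077378 446.2106702  231.14834104] [-1.79993913e+02 -5.67444694e-03 -1.75689466e+02] (array([-0.2468, -0.2378,  0.0511]), array([-0.0001, -0.0001,  0.0019]))
```

>>> jog_arm:
  targets:
    - [-0.24,-0.23,0.02,0,0,0,0]
    - [-0.24,-0.23,0.02,0,0,0,0]
    - [-0.24,-0.23,0.02,0,0,0,0]
    - [-0.24,-0.23,0.02,0,0,0,0]
    - [-0.24,-0.23,0.02,0,0,0,0]

```text
time: 1.03
tool_pos: [485.2, 313.4, 218.6]
tcp_rot: [180.0, -0.0, -175.8]
ft_force: [0.8, 0.4, 0.7]
finger_gap: 85.6
```

>>> jog_arm:
  targets:
    - [0,0,0,0,0,0,0]

```text
time: 1.12
tool_pos: [488.6, 309.4, 217.9]
tcp_rot: [-179.8, 0.1, -176.1]
ft_force: [0.0, 0.7, 0.3]
finger_gap: 85.5
```

```bash
python3 - <<'E'
from h import *
print(r.sense()['tool_pos'],r.sense()['tcp_rot'],jogto((588.5,227.6,160),(180,0,184.2)))
E
```

```text
[488.6165776  309.44721561 217.8764378 ] [-1.79838597e+02  5.89509644e-02 -1.76141354e+02] (array([-0.0941, -0.0882,  0.0582]), array([-0.0028,  0.001 , -0.006 ]))
```

>>> jog_arm:
  targets:
    - [-0.094,-0.088,0.058,0,0,0,0]
    - [-0.094,-0.088,0.058,0,0,0,0]
    - [-0.094,-0.088,0.058,0,0,0,0]
    - [-0.094,-0.088,0.058,0,0,0,0]
    - [-0.094,-0.088,0.058,0,0,0,0]

```text
time: 1.53
tool_pos: [584.8, 230.8, 157.5]
tcp_rot: [-179.9, -0.2, -176.0]
ft_force: [-0.1, -0.1, -0.4]
finger_gap: 85.7
```

```bash
python3 - <<'E'
from h import *
print(r.sense()['tool_pos'],r.sense()['tcp_rot'],jogto((588.5,227.6,68),(180,0,184.2)))
d=r.snapshot('scene');cv2.imwrite('pics/s1.png',d['pixels'][:,:,::-1])
E
```

```text
[584.84275555 230.751444   157.50104372] [-179.89075122   -0.23256046 -176.0278864 ] (array([-0.0038, -0.0032,  0.0895]), array([-0.0019, -0.0041, -0.004 ]))
```

View pics/s1.png

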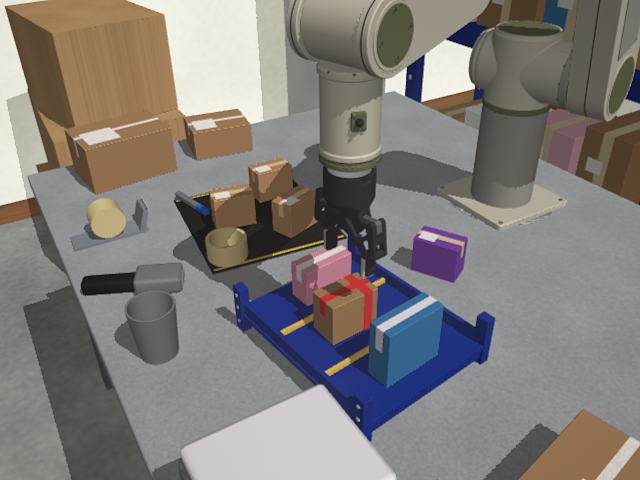

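The open gripper (about (365,250)) hangs over the red-banded carton (347,300). Lowering.

>>> jog_arm:
  targets:
    - [-0.004,-0.003,0.03,0,0,0,0]
    - [-0.004,-0.003,0.055,0,0,0,0]
    - [-0.004,-0.003,0.075,0,0,0,0]
    - [-0.004,-0.003,0.089,0,0,0,0]
    - [-0.004,-0.003,0.089,0,0,0,0]

```text
time: 2.0
tool_pos: [585.4, 231.9, 68.6]
tcp_rot: [-180.0, -0.3, -175.7]
ft_force: [-1.0, 0.3, -0.8]
finger_gap: 85.2
```

>>> jog_arm:
  targets:
    - [0,0,0,0,0,0,0.3]
    - [0,0,0,0,0,0,0.5]
    - [0,0,0,0,0,0,0.7]
    - [0,0,0,0,0,0,1]
    - [0,0,0,0,0,0,1]
  newtons: 30

```text
time: 2.42
tool_pos: [589.9, 232.0, 74.5]
tcp_rot: [179.9, 0.2, -175.8]
ft_force: [-1.2, 0.0, 7.0]
finger_gap: 54.4
```

>>> jog_arm:
  targets:
    - [0,0,0,0,0,0,1]
    - [0,0,0,0,0,0,1]
    - [0,0,0,0,0,0,1]
  newtons: 30

```text
time: 2.67
tool_pos: [589.9, 232.0, 74.5]
tcp_rot: [179.9, 0.2, -175.8]
ft_force: [-1.5, -0.0, 7.2]
finger_gap: 54.4
```

```bash
python3 - <<'E'
from h import *
a=r.sense();print(a)
E
```

```text
{'time': 2.6667, 'joint_pos': array([ 1.68350411e+01,  1.93088562e+01,  8.84183185e+01,  7.93064231e-03,
        7.20518761e+01, -7.73656664e+01]), 'qd': array([ 0.0154507 , -0.04566599, -0.05996356,  0.04097519, -0.04857092,
        0.00202739]), 'joint_efforts': array([ -0.2602684 , -59.90017176, -43.70160699,   0.12788252,
        -0.47088549,   0.07050066]), 'tool_pos': array([589.89969973, 232.03769246,  74.4638052 ]), 'tcp_rot': array([ 179.94430082,    0.21394664, -175.80182586]), 'ft_force': array([-1.5230735 , -0.01907963,  7.17424008]), 'wrist_torque': array([-0.24908498,  0.16973686,  0.06227946]), 'finger_gap': 54.3879061434747}
```

>>> jog_arm:
  targets:
    - [0,0,-0.003,0,0,0,1]
    - [0,0,-0.006,0,0,0,1]
    - [0,0,-0.008,0,0,0,1]
    - [0,0,-0.008,0,0,0,1]

```text
time: 3.0
tool_pos: [588.5, 231.5, 80.3]
tcp_rot: [180.0, 0.0, -175.8]
ft_force: [-0.7, -0.4, -3.3]
finger_gap: 55.1
```

```bash
python3 - <<'E'
from h import *
a=r.sense();print(a['tool_pos'],a['ft_force'],a['wrist_torque'])
t=r.snapshot('top');d=r.snapshot('scene');cv2.imwrite('pics/s2.png',cv2.resize(d['pixels'][180:440,220:520,::-1],None,fx=2,fy=2))
cv2.imwrite('pics/t2.png',cv2.resize(t['pixels'][115:305,75:290,::-1],None,fx=3,fy=3))
E
```

```text
[588.51364218 231.50513054  80.32319657] [-0.74548833 -0.3659526  -3.34288939] [ 0.01002197 -0.01475182  0.01785506]
```

View pics/s2.png

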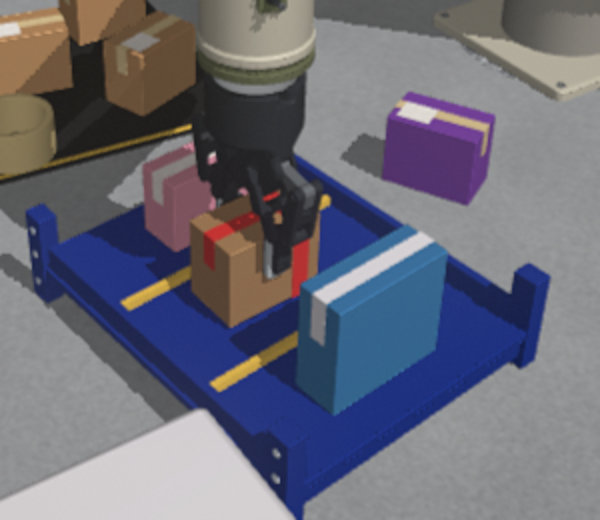

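View pics/t2.png

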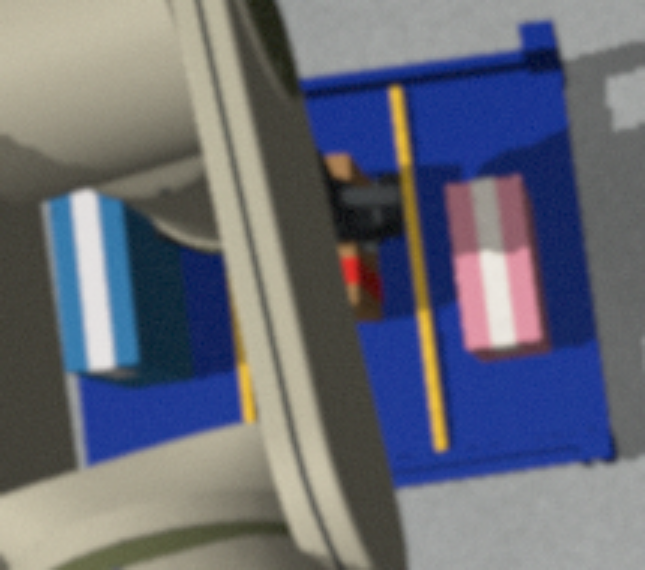

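```bash
cat >> h.py <<'E'
RO=np.array([569.4,236.5]);RY=7.43
def rk(x,y):
    c,s=np.cos(np.radians(RY)),np.sin(np.radians(RY));return RO+[c*x-s*y,s*x+c*y]
def tork(p):
    c,s=np.cos(np.radians(RY)),np.sin(np.radians(RY));q=np.array(p[:2])-RO;return np.array([c*q[0]+s*q[1],-s*q[0]+c*q[1]])
E
python3 - <<'E'
from h import *
print(tork(r.sense()['tool_pos']),jogto((*rk(-62,0),80.3),(180,0,187.43)))
E
```

```text
[18.00724517 -7.49148754] (array([ 0.0803,  0.003 , -0.0006]), array([-0.    , -0.0003, -0.0565]))
```

>>> jog_arm:
  targets:
    - [0.01,0.0,0,0,0,-0.03,1]
    - [0.03,0.001,0,0,0,-0.056,1]
    - [0.05,0.002,0,0,0,-0.056,1]
    - [0.07,0.003,0,0,0,-0.056,1]
    - [0.078,0.003,0,0,0,-0.056,1]

```text
time: 3.52
tool_pos: [507.7, 228.6, 78.8]
tcp_rot: [-180.0, -0.2, -172.6]
ft_force: [-0.9, -1.0, -3.3]
finger_gap: 54.5
```

>>> jog_arm:
  targets:
    - [0,0,0,0,0,0,1]
    - [0,0,0,0,0,0,1]

```text
time: 3.68
tool_pos: [510.7, 228.8, 80.0]
tcp_rot: [180.0, 0.0, -172.6]
ft_force: [0.5, 0.5, -2.7]
finger_gap: 55.2
```

```bash
python3 - <<'E'
from h import *
s=r.sense();print(s['tool_pos'],s['tcp_rot'],s['ft_force'],tork(s['tool_pos']),jogto((*rk(-62,0),80.3),(180,0,187.43)))
t=r.snapshot('top');d=r.snapshot('scene');cv2.imwrite('pics/s3.png',cv2.resize(d['pixels'][180:440,220:520,::-1],None,fx=2.6,fy=2.3))
E
```

```text
[510.6893871  228.81083632  80.01412597] [ 1.79998954e+02  4.71372240e-02 -1.72578178e+02] [ 0.51859136  0.45575643 -2.65968442] [-5.92119773e+01 -3.24501530e-02] (array([ 0.0028,  0.    , -0.0003]), array([ 0.    ,  0.0008, -0.0001]))
```

View pics/s3.png

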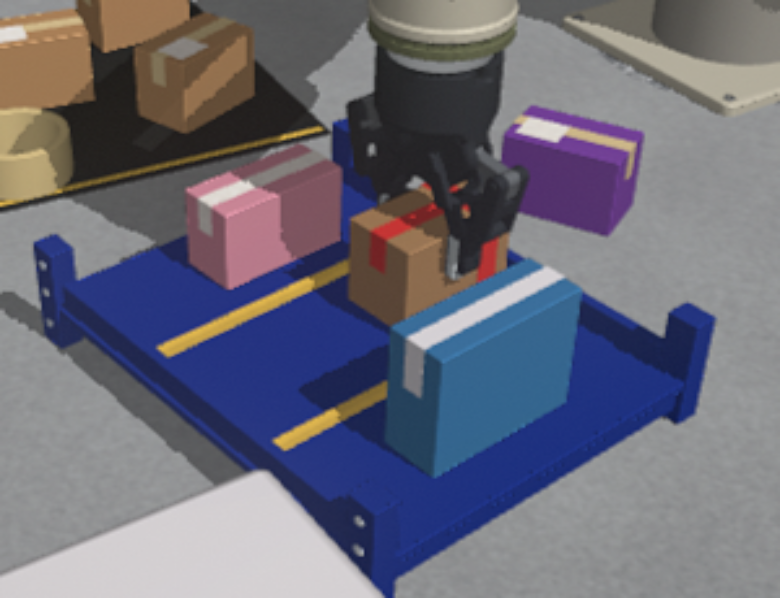

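>>> jog_arm:
  targets:
    - [0,0,0.003,0,0,0,1]
    - [0,0,0.005,0,0,0,1]
    - [0.004,0,0.006,0,0,0,1]
    - [0.007,0,0.006,0,0,0,1]
    - [0.009,0,0.006,0,0,0,1]

```text
time: 4.2
tool_pos: [501.9, 227.7, 74.4]
tcp_rot: [180.0, 0.1, -172.6]
ft_force: [3.8, 1.4, 3.2]
finger_gap: 54.5
```

>>> jog_arm:
  targets:
    - [0.001,0,0,0,0,0,1]
    - [0.002,0,0,0,0,0,1]
    - [0.003,0,0,0,0,0,1]

```text
time: 4.45
tool_pos: [498.9, 227.3, 74.4]
tcp_rot: [180.0, 0.1, -172.6]
ft_force: [3.4, 0.5, 3.4]
finger_gap: 54.5
```

>>> jog_arm:
  targets:
    - [0.001,0,0,0,0,0,1]
    - [0.002,0,0,0,0,0,1]
    - [0.002,0,0,0,0,0,1]

```text
time: 4.7
tool_pos: [498.1, 227.2, 74.6]
tcp_rot: [180.0, 0.2, -172.6]
ft_force: [7.8, 1.6, -0.4]
finger_gap: 54.9
```

>>> jog_arm:
  targets:
    - [0.001,0,0.001,0,0,0,1]
    - [0.002,0,0.001,0,0,0,1]
    - [0.003,0,0.001,0,0,0,1]

```text
time: 4.95
tool_pos: [497.5, 227.2, 75.2]
tcp_rot: [180.0, 0.5, -172.6]
ft_force: [14.4, 0.9, 3.0]
finger_gap: 54.2
```

>>> jog_arm:
  targets:
    - [0,0,0,0,0,0,1]
    - [0,0,0,0,0,0,0.4]
    - [0,0,0,0,0,0,0.2]
    - [0,0,0,0,0,0,0]
    - [0,0,0,0,0,0,0]

```text
time: 5.37
tool_pos: [492.2, 226.3, 71.9]
tcp_rot: [-180.0, -0.2, -172.6]
ft_force: [0.0, -0.5, -0.3]
finger_gap: 85.1
```

>>> jog_arm:
  targets:
    - [0.001,0,-0.03,0,0,0,0]
    - [0,0,-0.07,0,0,0,0]
    - [0,0,-0.11,0,0,0,0]
    - [0,0.03,-0.12,0,0,0,0]
    - [0,0.06,-0.12,0,0,0,0]

```text
time: 5.78
tool_pos: [487.9, 286.7, 197.8]
tcp_rot: [179.9, 0.4, -172.8]
ft_force: [0.7, 0.1, -0.3]
finger_gap: 85.0
```

```bash
python3 - <<'E'
from h import *
s=r.sense();print(s['tool_pos'],s['tcp_rot'],s['joint_pos'])
d=r.snapshot('scene');cv2.imwrite('pics/s4.png',cv2.resize(d['pixels'][180:440,220:520,::-1],None,fx=2.6,fy=2.3))
import pickle
B=pickle.load(open('B.pkl','rb'));
for k in 'ABC': print(k,B[k][:3], jogto((B[k][0],B[k][1],190),(180,0,180+B[k][2])))
E
```

```text
[487.93618777 286.69287586 197.823991  ] [ 179.884552      0.3756123  -172.75923603] [ 2.52502919e+01  2.84249261e+00  9.36870373e+01 -6.38389262e-03
  8.30775675e+01 -7.19901028e+01]
A [np.float64(584.2157138733824), np.float64(-234.00228136325276), np.float64(-10.932694535825)] (array([-0.0301, -0.5341,  0.0031]), array([0.005 , 0.0025, 0.3203]))
B [np.float64(477.1833051598761), np.float64(-142.38698616609938), np.float64(17.54412593195576)] (array([ 0.0642, -0.4294,  0.0032]), array([ 0.0042,  0.0036, -0.1767]))
C [np.float64(453.7717395833585), np.float64(-304.81732024029606), np.float64(-0.5588909962713914)] (array([ 0.1084, -0.5875,  0.0024]), array([0.0047, 0.0029, 0.1393]))
```

View pics/s4.png

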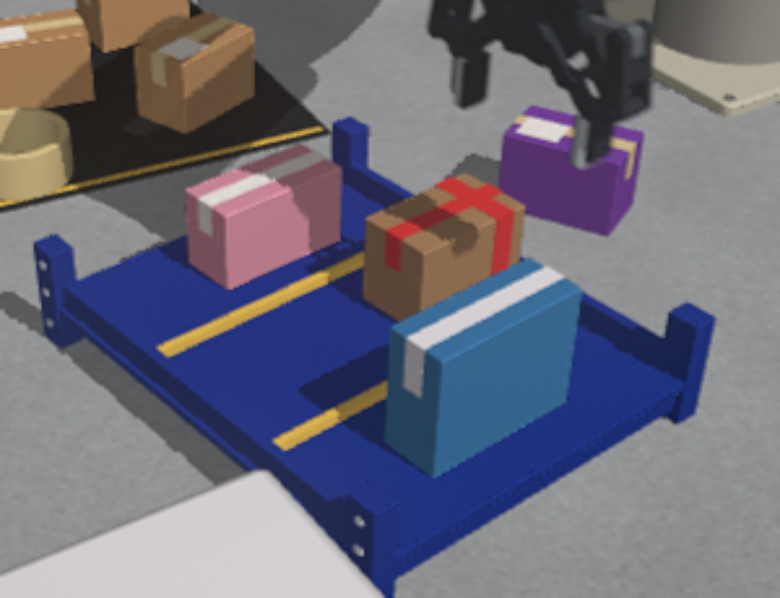

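Old carton now stands upright at the front lip (crop (445,250)). Next, candidate B (nearest the rack, top view (385,254)).

>>> jog_arm:
  targets:
    - [0.064,-0.43,0,0,0,-0.177,0]
    - [0.064,-0.43,0,0,0,-0.177,0]
    - [0.064,-0.43,0,0,0,-0.177,0]
    - [0.064,-0.43,0,0,0,-0.177,0]
    - [0.064,-0.43,0,0,0,-0.177,0]

```text
time: 6.25
tool_pos: [480.5, 78.6, 191.8]
tcp_rot: [180.0, -0.1, -162.4]
ft_force: [2.0, -0.3, 0.4]
finger_gap: 85.3
```

```bash
python3 - <<'E'
from h import *
s=r.sense();print(jogto((477.2,-142.4,140),(180,0,197.5)))
d=r.snapshot('top');cv2.imwrite('pics/t4.png',cv2.resize(d['pixels'][115:305,75:290,::-1],None,fx=3,fy=3,interpolation=cv2.INTER_CUBIC))
E
```

```text
(array([ 0.0699, -0.2097,  0.0518]), array([ 0.0007, -0.0023,  0.0021]))
```

View pics/t4.png

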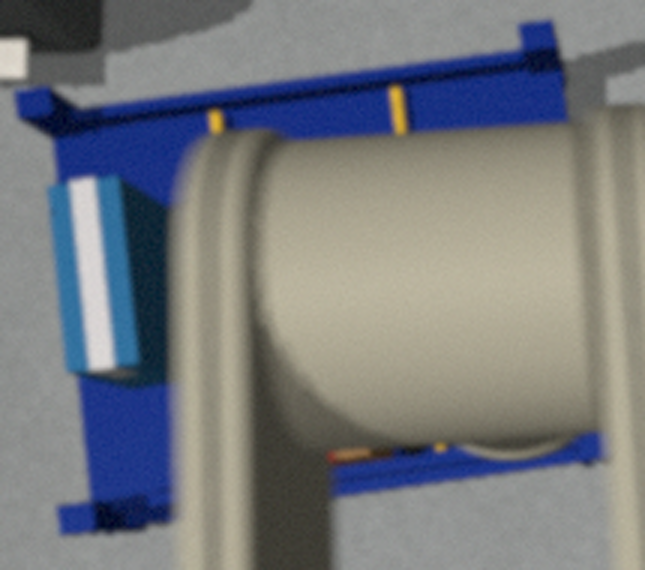

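The arm hides the rack now; going on.

>>> jog_arm:
  targets:
    - [0.07,-0.21,0.02,0,0,0,0]
    - [0.07,-0.21,0.02,0,0,0,0]
    - [0.07,-0.21,0.02,0,0,0,0]
    - [0.07,-0.21,0.02,0,0,0,0]
    - [0.07,-0.21,0.02,0,0,0,0]

```text
time: 6.72
tool_pos: [477.5, -128.8, 173.1]
tcp_rot: [179.9, -0.1, -162.4]
ft_force: [1.2, 0.1, 0.6]
finger_gap: 85.2
```

>>> jog_arm:
  targets:
    - [0.0,0,0,0,0,0,0]
    - [0,0,0,0,0,0,0]

```text
time: 6.88
tool_pos: [477.4, -129.2, 172.8]
tcp_rot: [179.9, -0.1, -162.7]
ft_force: [-0.1, 0.8, -0.3]
finger_gap: 85.5
```

```bash
python3 - <<'E'
from h import *
s=r.sense();print(s['tool_pos'],s['tcp_rot'],jogto((477.2,-142.4,34),(180,0,197.5)))
d=r.snapshot('top');cv2.imwrite('pics/t5.png',cv2.resize(d['pixels'][100:400,60:540,::-1],None,fx=1.6,fy=1.6,interpolation=cv2.INTER_CUBIC))
E
```

```text
[ 477.40673749 -129.17862479  172.78937239] [ 1.79892102e+02 -1.32697829e-01 -1.62703200e+02] (array([ 0.0038, -0.0128,  0.1388]), array([ 0.0019, -0.0023, -0.0035]))
```

View pics/t5.png

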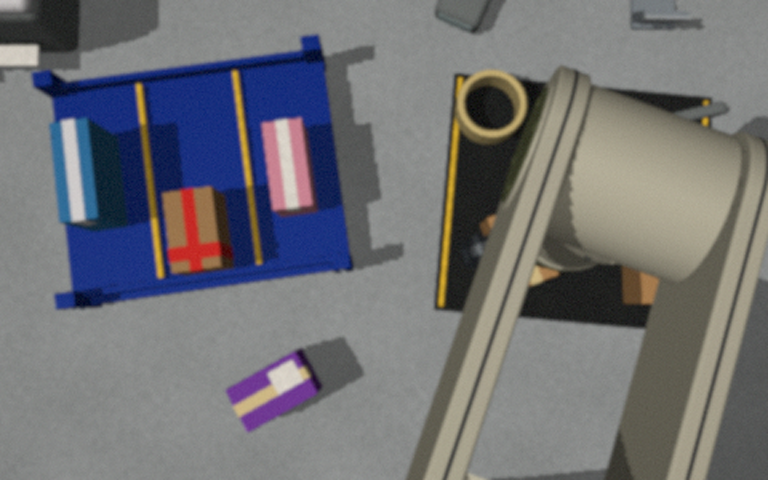

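>>> jog_arm:
  targets:
    - [0.004,-0.013,0.03,0,0,0,0]
    - [0.004,-0.013,0.07,0,0,0,0]
    - [0.004,-0.013,0.105,0,0,0,0]
    - [0.004,-0.013,0.13,0,0,0,0]
    - [0.004,-0.013,0.139,0,0,0,0]

```text
time: 7.35
tool_pos: [475.4, -137.9, 30.2]
tcp_rot: [179.7, -0.3, -162.3]
ft_force: [-0.6, 0.4, -0.3]
finger_gap: 85.6
```

>>> jog_arm:
  targets:
    - [0,0,0,0,0,0,0]
    - [0,0,0,0,0,0,0.5]
    - [0,0,0,0,0,0,0.7]
    - [0,0,0,0,0,0,1]
    - [0,0,0,0,0,0,1]

```text
time: 7.77
tool_pos: [481.0, -141.6, 37.7]
tcp_rot: [-179.9, 0.2, -162.4]
ft_force: [-0.3, 0.7, 7.6]
finger_gap: 55.2
```

>>> jog_arm:
  targets:
    - [0,0,0,0,0,0,1]
    - [0,0,0,0,0,0,1]
    - [0,0,-0.004,0,0,0,1]
    - [0,0,-0.009,0,0,0,1]
    - [0,0,-0.015,0,0,0,1]

```text
time: 8.18
tool_pos: [477.9, -140.7, 49.8]
tcp_rot: [179.9, -0.1, -162.5]
ft_force: [0.4, 0.3, -6.2]
finger_gap: 55.2
```

>>> jog_arm:
  targets:
    - [0,0,0,0,0,0,1]
    - [0,0,0,0,0,0,1]
    - [0,0,0,0,0,0,1]

```text
time: 8.43
tool_pos: [478.6, -141.0, 49.9]
tcp_rot: [180.0, -0.0, -162.5]
ft_force: [-0.3, 0.2, -7.2]
finger_gap: 55.0
```

7.2 N against 1.5 N for a near-empty one: B is the packed carton. I'll grip harder, lift it clear, and look.

>>> jog_arm:
  targets:
    - [0,0,0,0,0,0,1]
    - [0,0,-0.03,0,0,0,1]
    - [0,0,-0.06,0,0,0,1]
    - [0,0,-0.095,0,0,0,1]
    - [0,0,-0.13,0,0,0,1]
  newtons: 50

```text
time: 8.85
tool_pos: [477.9, -140.7, 180.4]
tcp_rot: [179.9, -0.1, -162.5]
ft_force: [1.8, -0.5, -7.9]
finger_gap: 54.7
```

>>> jog_arm:
  targets:
    - [0,0,0,0,0,0,1]
    - [0,0,0,0,0,0,1]

```text
time: 9.02
tool_pos: [480.7, -141.8, 182.6]
tcp_rot: [-179.8, 0.2, -162.5]
ft_force: [-0.7, 0.1, -7.7]
finger_gap: 54.4
```

```bash
python3 - <<'E'
from h import *
s=r.sense();print(s['tool_pos'],s['ft_force'],jogto((*rk(32,0),s['tool_pos'][2]),(180,0,187.43)))
d=r.snapshot('scene');cv2.imwrite('pics/s5.png',d['pixels'][:,:,::-1])
E
```

```text
[ 480.67431928 -141.81840018  182.60122647] [-0.67125795  0.13735594 -7.67725632] (array([-2.301e-01,  3.284e-01, -2.000e-04]), array([-0.0032,  0.0046,  0.1765]))
```

View pics/s5.png

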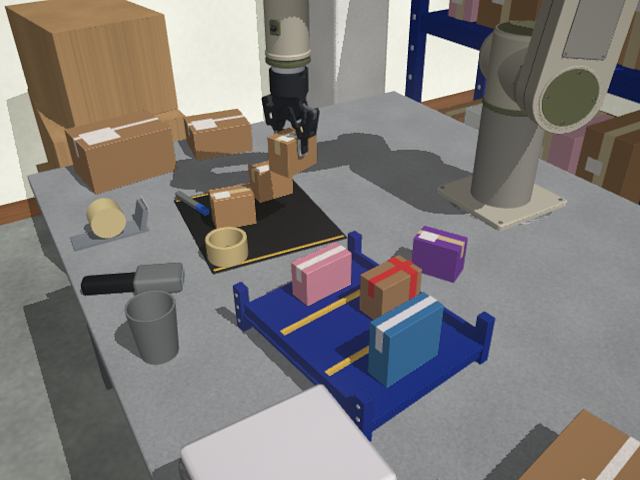

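The held carton hangs level at (292,152). The other two stand untouched at (233,207) and (270,182), and the old carton is at the lip at (392,288). Moving over to the lane.

>>> jog_arm:
  targets:
    - [-0.03,0.03,0,0,0,0.05,1]
    - [-0.23,0.328,0,0,0,0.176,1]
    - [-0.23,0.328,0,0,0,0.176,1]
    - [-0.23,0.328,0,0,0,0.176,1]
    - [-0.23,0.328,0,0,0,0.176,1]

```text
time: 9.48
tool_pos: [542.2, 53.0, 176.7]
tcp_rot: [180.0, -0.3, -172.6]
ft_force: [1.8, -0.6, -6.9]
finger_gap: 54.9
```

```bash
python3 - <<'E'
from h import *
s=r.sense();print(s['tool_pos'],s['ft_force'],jogto((*rk(32,0),182),(180,0,187.43)))
E
```

```text
[542.17160822  52.95130829 176.69980856] [ 1.76233083 -0.55998497 -6.88698314] (array([-0.0826,  0.1785, -0.0056]), array([ 0.0006, -0.0049, -0.0004]))
```

>>> jog_arm:
  targets:
    - [-0.08,0.176,-0.003,0,0,0,1]
    - [-0.08,0.176,-0.003,0,0,0,1]
    - [-0.08,0.176,-0.003,0,0,0,1]
    - [-0.08,0.176,-0.003,0,0,0,1]
    - [-0.08,0.176,-0.003,0,0,0,1]

```text
time: 9.9
tool_pos: [598.8, 239.8, 179.1]
tcp_rot: [180.0, -0.3, -172.4]
ft_force: [-0.0, 0.0, -6.4]
finger_gap: 54.4
```

>>> jog_arm:
  targets:
    - [0,0,0,0,0,0,1]
    - [0,0,0,0,0,0,1]
    - [0,0,0,0,0,0,1]

```text
time: 10.15
tool_pos: [598.6, 235.5, 179.7]
tcp_rot: [-179.9, -0.3, -172.5]
ft_force: [0.2, -0.7, -7.3]
finger_gap: 54.6
```

```bash
python3 - <<'E'
from h import *
s=r.sense();print(s['tool_pos'],s['tcp_rot'],s['ft_force'],tork(s['tool_pos']),jogto((*rk(32,0),90),(180,0,187.43)))
d=r.snapshot('scene');cv2.imwrite('pics/s6.png',cv2.resize(d['pixels'][140:440,220:520,::-1],None,fx=2,fy=2))
E
```

```text
[598.62313619 235.54446344 179.74365656] [-179.91975601   -0.29225336 -172.50619917] [ 0.21994393 -0.66342565 -7.32301276] [28.8542017  -4.72649798] (array([-0.0036,  0.0048,  0.0897]), array([-0.0014, -0.0051,  0.0011]))
```

View pics/s6.png

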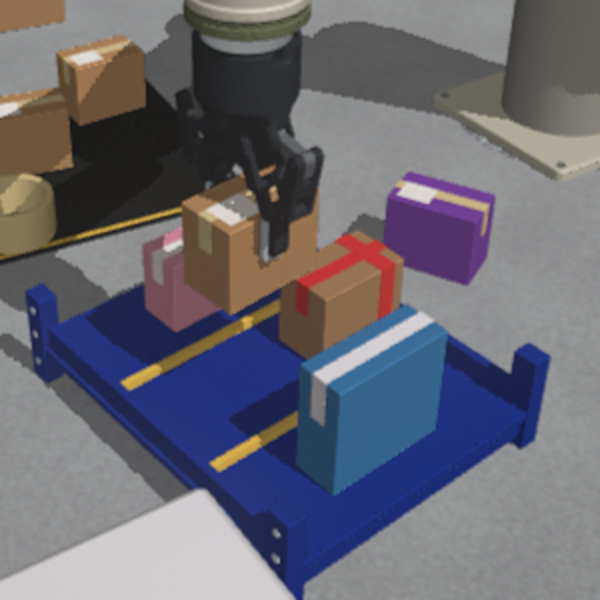

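The held carton is above the lane behind the old one, with the pink carton clear. Lowering.

>>> jog_arm:
  targets:
    - [-0.006,0.005,0.01,0,-0.005,0,1]
    - [-0.006,0.005,0.04,0,-0.005,0,1]
    - [-0.006,0.005,0.065,0,-0.005,0,1]
    - [-0.006,0.005,0.085,0,-0.005,0,1]
    - [-0.006,0.005,0.095,0,-0.005,0,1]

```text
time: 10.62
tool_pos: [603.2, 240.2, 83.2]
tcp_rot: [-179.9, -0.0, -172.6]
ft_force: [-1.4, 0.1, -8.2]
finger_gap: 54.5
```

>>> jog_arm:
  targets:
    - [0,0,0,0,0,0,1]
    - [0,0,0,0,0,0,1]

```text
time: 10.78
tool_pos: [605.4, 241.3, 87.7]
tcp_rot: [-180.0, 0.2, -172.6]
ft_force: [0.2, -0.4, -6.4]
finger_gap: 54.5
```

```bash
python3 - <<'E'
from h import *
s=r.sense();print(s['tool_pos'],s['tcp_rot'],s['ft_force'],tork(s['tool_pos']))
d=r.snapshot('scene');cv2.imwrite('pics/s7.png',cv2.resize(d['pixels'][200:440,220:520,::-1],None,fx=2.5,fy=2.5))
E
```

```text
[605.37925353 241.27811592  87.69721115] [-179.99120129    0.23296199 -172.58980874] [ 0.24520862 -0.41066829 -6.41116859] [36.29503812  0.08534632]
```

View pics/s7.png

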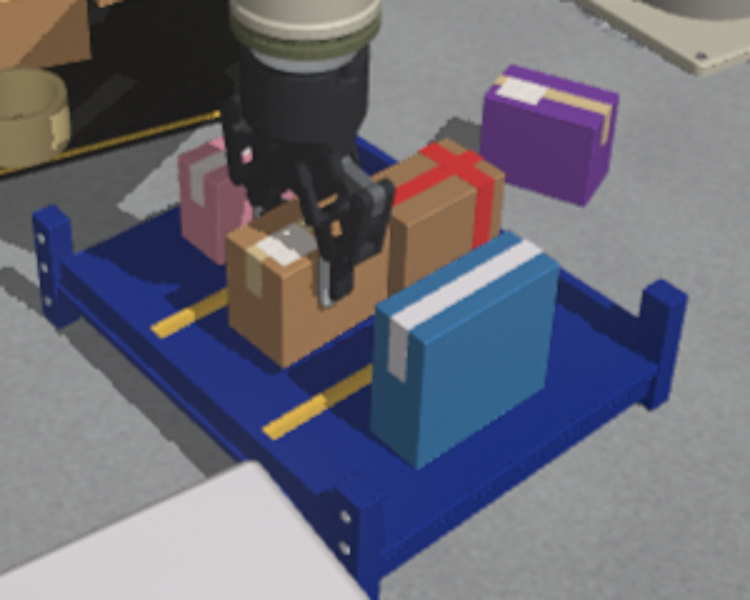

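>>> jog_arm:
  targets:
    - [0,0,0.004,0,0,0,1]
    - [0,0,0.007,0,0,0,1]
    - [0,0,0.01,0,0,0,1]
    - [0,0,0.012,0,0,0,1]
    - [0,0,0.012,0,0,0,1]

```text
time: 11.25
tool_pos: [605.2, 241.8, 75.6]
tcp_rot: [-180.0, 0.2, -172.5]
ft_force: [-0.1, 0.5, -6.9]
finger_gap: 54.3
```

>>> jog_arm:
  targets:
    - [0.003,0,0,0,0,0,1]
    - [0.006,0,0,0,0,0,1]
    - [0.009,0,0,0,0,0,1]
    - [0.012,0,0,0,0,0,1]
    - [0.014,0,0,0,0,0,1]

```text
time: 11.67
tool_pos: [591.3, 240.1, 76.2]
tcp_rot: [180.0, 0.3, -172.5]
ft_force: [1.2, 1.0, -6.0]
finger_gap: 54.5
```

>>> jog_arm:
  targets:
    - [0.001,0,0,0,0,0,1]
    - [0.002,0,0,0,0,0,1]
    - [0.002,0,0,0,0,0,1]

```text
time: 11.92
tool_pos: [591.0, 240.0, 76.9]
tcp_rot: [180.0, 0.5, -172.6]
ft_force: [5.4, 0.9, -9.1]
finger_gap: 54.9
```

>>> jog_arm:
  targets:
    - [-0.003,0,0,0,0,0,1]
    - [-0.004,0,0.002,0,0,0,1]
    - [-0.004,0,0.004,0,0,0,1]
    - [-0.004,0,0.004,0,0,0,1]

```text
time: 12.25
tool_pos: [594.2, 240.4, 74.4]
tcp_rot: [-180.0, 0.3, -172.5]
ft_force: [-8.5, -4.2, 11.4]
finger_gap: 54.8
```

```bash
python3 - <<'E'
from h import *
s=r.sense();print(s['tool_pos'],s['tcp_rot'],s['ft_force'],tork(s['tool_pos']))
d=r.snapshot('scene');cv2.imwrite('pics/s8.png',cv2.resize(d['pixels'][230:400,280:500,::-1],None,fx=3.5,fy=3.5,interpolation=cv2.INTER_CUBIC))
E
```

```text
[594.19513776 240.36168807  74.41152393] [-179.99913714    0.32573731 -172.53401734] [-8.47054347 -4.20274577 11.43918818] [25.08632108  0.62288505]
```

View pics/s8.png

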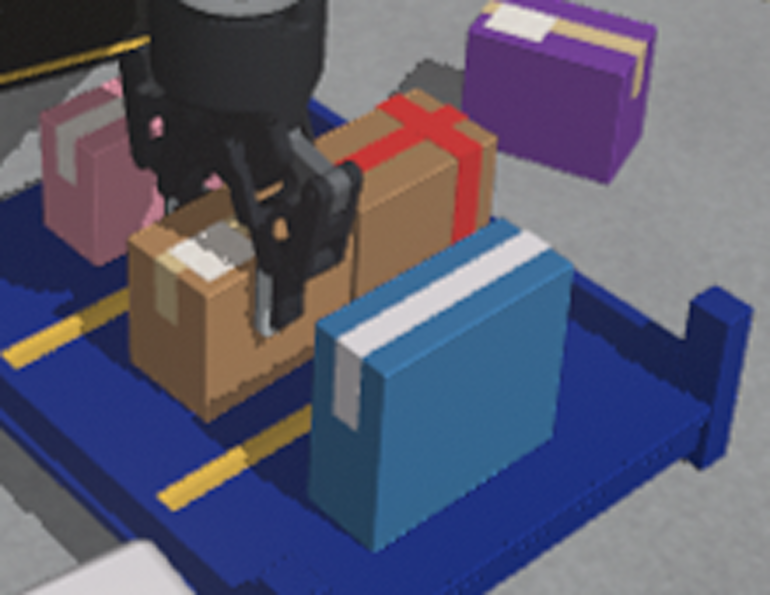

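>>> jog_arm:
  targets:
    - [0.001,0,-0.001,0,0,0,1]
    - [0.002,0,-0.002,0,0,0,1]
    - [0.003,0,-0.002,0,0,0,1]
    - [0.004,0,-0.002,0,0,0,1]

```text
time: 12.63
tool_pos: [591.1, 240.0, 74.5]
tcp_rot: [180.0, 0.5, -172.6]
ft_force: [10.4, 2.1, -6.7]
finger_gap: 54.7
```

>>> jog_arm:
  targets:
    - [0.001,0,0,0,0,0,1]
    - [0.002,0,0,0,0,0,1]
    - [0.002,0,0,0,0,0,1]

```text
time: 12.88
tool_pos: [590.6, 240.0, 75.3]
tcp_rot: [180.0, 0.7, -172.6]
ft_force: [11.8, 3.1, -6.0]
finger_gap: 54.2
```

>>> jog_arm:
  targets:
    - [0,0,0.001,0,0.005,0,1]
    - [0,0,0.002,0,0.01,0,1]
    - [0,0,0.002,0,0.01,0,1]

```text
time: 13.13
tool_pos: [590.7, 240.1, 74.3]
tcp_rot: [179.9, 0.1, -172.6]
ft_force: [6.3, -0.4, 1.7]
finger_gap: 54.6
```

>>> jog_arm:
  targets:
    - [0.001,0,0.001,0,0,0,1]
    - [0.001,0,0.001,0,0,0,1]

```text
time: 13.3
tool_pos: [590.7, 240.1, 74.2]
tcp_rot: [179.9, 0.2, -172.6]
ft_force: [8.9, 0.3, 3.5]
finger_gap: 54.5
```

Seated, level, and pressing the old carton with about 9 N. Releasing.

>>> jog_arm:
  targets:
    - [0,0,0,0,0,0,0.4]
    - [0,0,0,0,0,0,0.2]
    - [0,0,0,0,0,0,0]
    - [0,0,0,0,0,0,0]
    - [0,0,0,0,0,0,0]

```text
time: 13.72
tool_pos: [586.2, 239.3, 70.6]
tcp_rot: [-180.0, -0.3, -172.5]
ft_force: [0.3, -0.3, 0.8]
finger_gap: 85.2
```

>>> jog_arm:
  targets:
    - [0.0,0,-0.03,0,0,0,0]
    - [0,0,-0.07,0,0,0,0]
    - [0,0,-0.11,0,0,0,0]
    - [0,0.03,-0.13,0,0,0,0]
    - [0,0.06,-0.14,0,0,0,0]

```text
time: 14.13
tool_pos: [581.8, 299.1, 216.6]
tcp_rot: [179.9, 0.1, -172.7]
ft_force: [0.8, 0.4, 0.6]
finger_gap: 85.4
```

>>> jog_arm:
  targets:
    - [0.15,-0.3,-0.05,0,0,0,0]
    - [0.15,-0.3,-0.05,0,0,0,0]
    - [0.15,-0.3,-0.05,0,0,0,0]
    - [0.15,-0.3,-0.05,0,0,0,0]
    - [0.15,-0.3,-0.05,0,0,0,0]

```text
time: 14.55
tool_pos: [511.0, 103.1, 241.9]
tcp_rot: [-180.0, -0.3, -172.5]
ft_force: [0.2, -0.3, 0.8]
finger_gap: 85.2
```

```bash
python3 - <<'E'
from h import *
d=r.snapshot('scene');cv2.imwrite('pics/s9.png',cv2.resize(d['pixels'][230:400,280:500,::-1],None,fx=3.5,fy=3.5,interpolation=cv2.INTER_CUBIC))
d=r.snapshot('top');cv2.imwrite('pics/t9.png',d['pixels'][:,:,::-1])
E
```

```text
(no output)
```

View pics/s9.png

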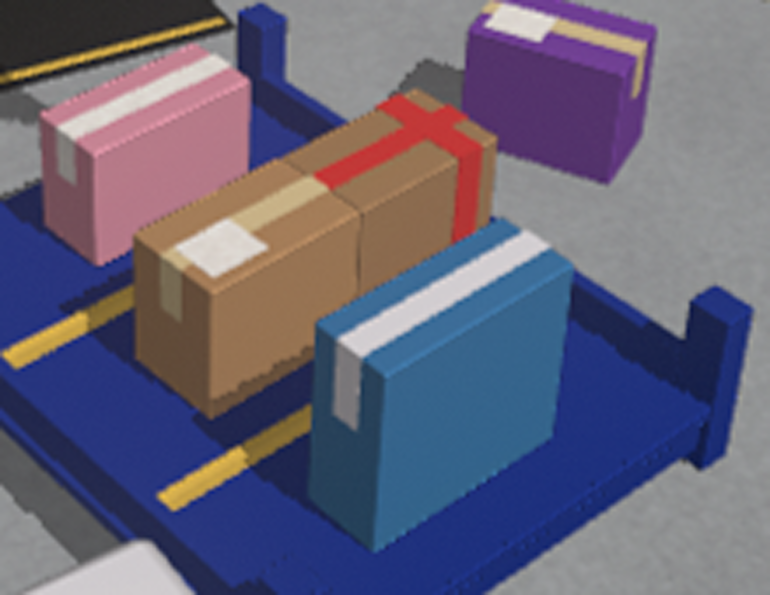

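View pics/t9.png

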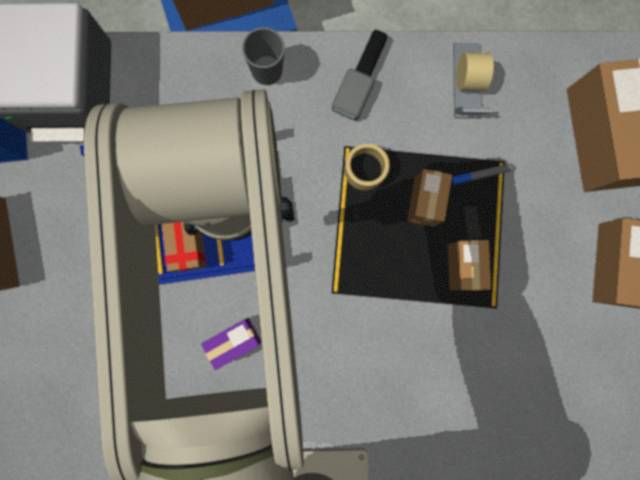

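The cartons are closed up and in line, seam at (358,235) in the crop. I'll clear the arm for a top check, including the lip.

>>> jog_arm:
  targets:
    - [0.0,-0.24,0,0,0,0,0]
    - [0.0,-0.24,0,0,0,0,0]
    - [0.0,-0.24,0,0,0,0,0]
    - [0.0,-0.24,0,0,0,0,0]
    - [0.0,-0.24,0,0,0,0,0]

```text
time: 15.07
tool_pos: [539.3, -103.7, 242.0]
tcp_rot: [180.0, -0.3, -172.5]
ft_force: [0.1, 0.2, 0.3]
finger_gap: 85.3
```

```bash
python3 - <<'E'
from h import *
import pickle
d=r.snapshot('top');s=r.snapshot('scene');pickle.dump((d,s),open('s9.pkl','wb'))
cv2.imwrite('pics/t10.png',cv2.resize(d['pixels'][130:300,75:290,::-1],None,fx=3.5,fy=3.5,interpolation=cv2.INTER_CUBIC))
print(r.sense()['tool_pos'])
E
```

```text
[ 539.30917929 -107.63834346  241.59451549]
```

View pics/t10.png

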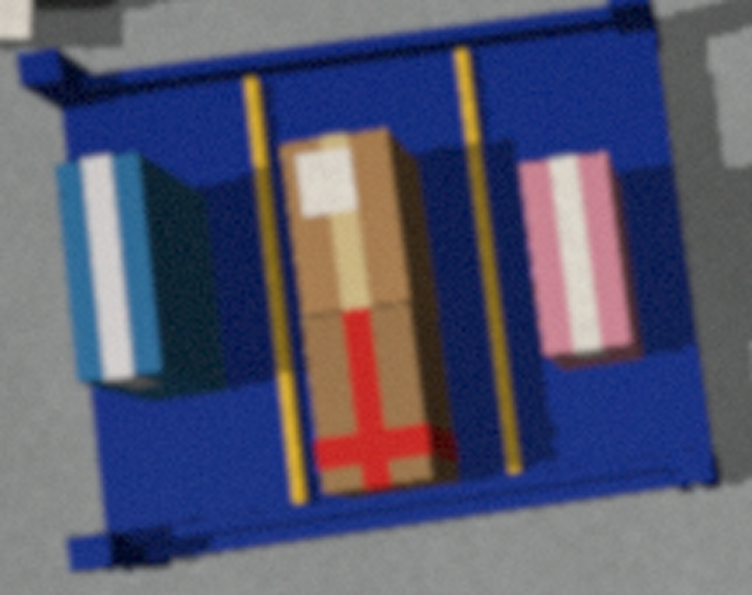

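```bash
python3 - <<'E'
from h import *
import pickle
d,s=pickle.load(open('s9.pkl','rb'))
f=lambda c:(np.array(c)+.5)/3.5-.5+[75,130]
def T(c,z): return np.array([tork(p) for p in ray(d,f(c),z)]).round(1).tolist()
print('packed top (FL,FR,NR,NL)',T([(281,144),(389,128),(411,301),(306,315)],115))
print('old top',T([(306,315),(411,301),(434,480),(322,494)],115))
print('guide front ends',T([(299,503),(514,473)],48))
print('lip outer lower edge z60',T([(215,553),(680,486)],60))
im=s['pixels'][230:330,360:450,::-1]
cv2.imwrite('pics/s10.png',cv2.resize(im,None,fx=6,fy=6,interpolation=cv2.INTER_CUBIC))
im=d['pixels'][240:300,140:240,::-1].astype(float)
cv2.imwrite('pics/t11.png',np.clip(cv2.resize(im,None,fx=8,fy=8,interpolation=cv2.INTER_CUBIC)*1.6+20,0,255).astype(np.uint8))
E
```

```text
packed top (FL,FR,NR,NL) [[61.5, 28.6], [62.2, -26.6], [-27.8, -26.9], [-27.5, 26.1]]
old top [[-27.5, 26.1], [-27.8, -26.9], [-119.1, -27.4], [-118.1, 28.5]]
guide front ends [[-115.9, 58.6], [-116.3, -57.2]]
lip outer lower edge z60 [[-136.7, 101.9], [-136.6, -145.3]]
```

View pics/t11.png

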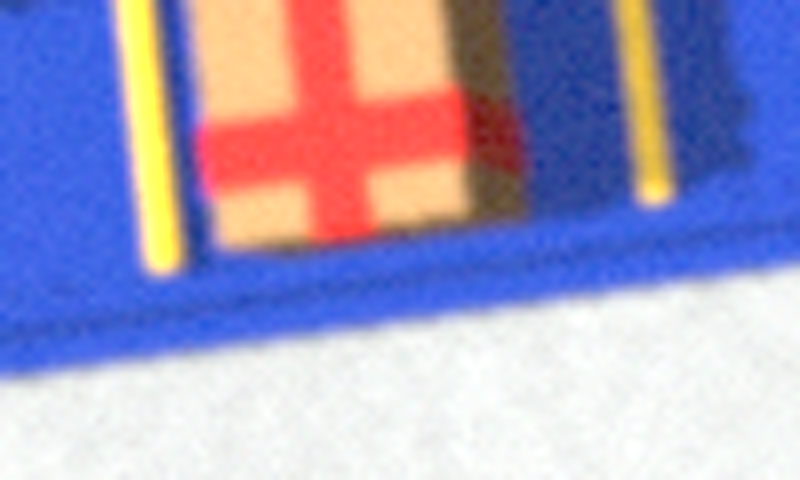

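View pics/s10.png

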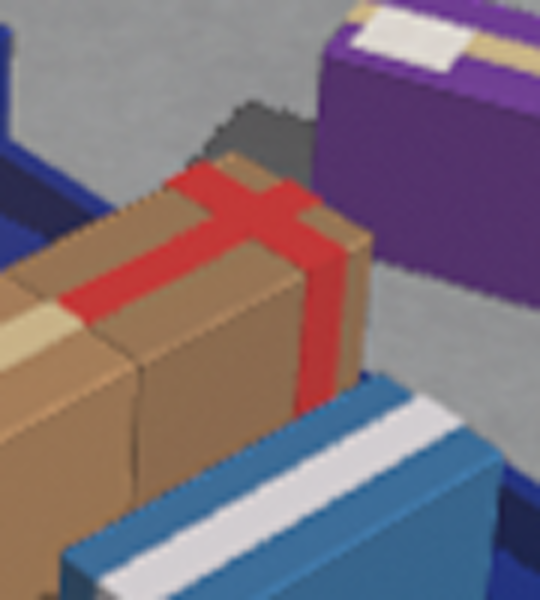

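```bash
python3 - <<'E'
from h import *
import pickle
d,s=pickle.load(open('s9.pkl','rb'))
im=np.clip(cv2.resize(d['pixels'][240:300,140:240,::-1].astype(float),None,fx=8,fy=8,interpolation=cv2.INTER_CUBIC)*1.6+20,0,255).astype(np.uint8)
for x,z,c in((-117.5,40,(0,0,255)),(-117.5,60,(255,255,255)),(-135,60,(0,255,0)),(-135,0,(0,0,0))):
    P=[[*rk(x,y),z] for y in(-90,90)]
    q=((proj(d,P)-[140,240]+.5)*8-.5).astype(int);print(x,z,proj(d,P).round(1).tolist());cv2.line(im,tuple(map(int,q[0])),tuple(map(int,q[1])),c,1)
cv2.imwrite('pics/t12.png',im)
# profile across the lip beside guides, averaged along lip
P0=[[*rk(x,y),60] for x in np.arange(-145,-95,1.) for y in np.arange(-90,-62,2.)]
g=cv2.cvtColor(d['pixels'],cv2.COLOR_RGB2GRAY)
q=proj(d,P0).astype(np.float32).reshape(50,-1,2)
v=cv2.remap(g,q[...,0],q[...,1],cv2.INTER_LINEAR).mean(1)
print([(int(x),round(float(a))) for x,a in zip(np.arange(-145,-95,1.),v)])
E
```

```text
-117.5 40 [[239.4, 263.2], [144.7, 276.7]]
-117.5 60 [[238.1, 262.6], [141.4, 276.4]]
-135 60 [[239.3, 271.9], [142.4, 285.8]]
-135 0 [[243.1, 273.0], [152.1, 286.1]]
[(-145, 141), (-144, 140), (-143, 140), (-142, 140), (-141, 139), (-140, 135), (-139, 129), (-138, 118), (-137, 103), (-136, 86), (-135, 72), (-134, 62), (-133, 57), (-132, 54), (-131, 53), (-130, 51), (-129, 50), (-128, 47), (-127, 46), (-126, 46), (-125, 48), (-124, 51), (-123, 53), (-122, 53), (-121, 53), (-120, 52), (-119, 52), (-118, 52), (-117, 52), (-116, 51), (-115, 50), (-114, 48), (-113, 46), (-112, 45), (-111, 44), (-110, 43), (-109, 42), (-108, 42), (-107, 42), (-106, 43), (-105, 43), (-104, 43), (-103, 43), (-102, 41), (-101, 40), (-100, 40), (-99, 40), (-98, 40), (-97, 40), (-96, 41)]
```

View pics/t12.png

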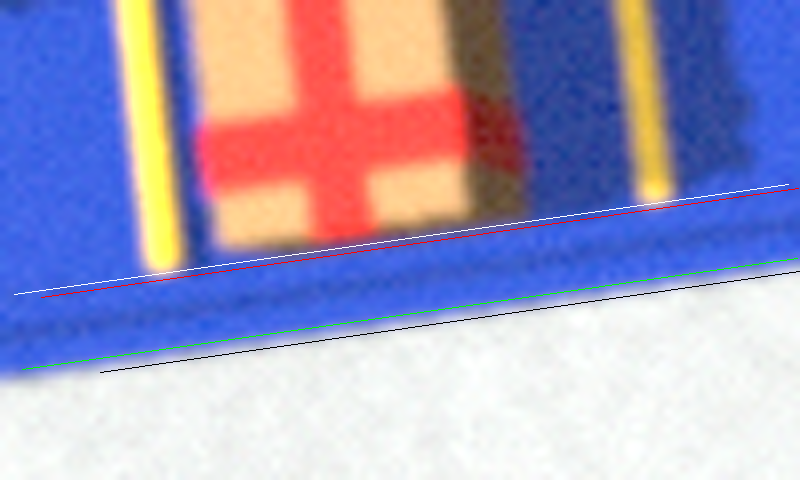

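The old carton's front edge lies on the projected inner lip face (x = -117.5), which agrees with the contact force I felt. The packed carton spans x -27.7 to 62 in the lane frame and is square with it. Handing in.

```bash
python3 - <<'E'
from h import *
print(r.hand_in(), r.sense()['time'])
E
```

```text
the job is handed in; nothing more can be done
the job is handed in; nothing more can be done
```

The job is handed in; the robot clock was at about 15 s, against the 72 s limit.

- **Old carton:** I lifted the red-banded carton slightly, squared it, and slid it forward onto the front lip. The contact force rose to about 14 N. In the last top view its front edge lies within about 2 mm of the lip's inner face.
- **Packed carton:** I lifted the mat carton nearest the rack first. It weighed about 7.2 N (roughly 0.73 kg), where a near-empty one would be about 1.5 N, so I did not touch the other two.
- **Placing:** I set it behind the old carton and closed it up with about 9 N. In the last top view I could see no gap between them, and its edges are within about 1° of the lane direction.
- **Disturbance:** The two near-empty cartons, the tape roll, the marker, the pink and blue cartons and the purple look-alike look unmoved in the last pictures. The arm was clear of everything at hand-in.

Two readings looked wrong at first:

- **Early contact:** The packed carton met the old one about 4 mm sooner than expected while still just above the deck. I backed off, lowered it fully and pushed again. The last top view shows it closed up, so the likely cause is that I gripped it off-centre.
- **Line at the lip:** A dark line about 9 mm in front of the old carton looked like a gap. By projection it lies on the lip itself, outside the inner face.

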